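# Nest the washed café tubs and snap the lid on

### The arm

A 6-joint arm with a two-finger parallel gripper is mounted at the origin on the work surface. World frame = base frame: x ahead of the robot, y to its left, z up, the work surface at z = 0. Lengths are in m, angles in rad, forces in N, time in s.
With the tool pointing down it reaches from about 0.35 to 0.975 m from the base axis. Payload 4.9 kg.
Tool frame: the origin (TCP) lies on the centre line of the jaws, within the pads' length; the fingertips stand ctrl.tcp_to_tips ahead of it and the grasp point (between the pads) lies 3 mm ahead of it (ctrl.tcp_to_tips is the distance from the TCP to the fingertips, in m); z points along the fingers, y is the direction in which the jaws open and shut (so a half turn about z gives the same grasp; the last joint's range is limited). The gripper opens to 85 mm and grips with 20 to 120 N. Pads are 22 mm wide; open, the fingers measure 114 mm over their backs; the gripper's body (76 mm by 85 mm) begins 54 mm behind the grasp point. The pads swing forward as they close: fully open they stand 13 mm farther back than shut.
Start: joints at [-1.255, 0.053, 1.613, -0, 1.476, -0.119], TCP at [0.263, -0.567, 0.253] pointing down, gripper open.
Joint ranges: [-3.01, 3.01], [-1.01, 2.22], [0.06, 2.58], [-1.02, 4.17], [0.09, 2.62], [-3.14, 3.14]. Speed limits (rad/s): [2.57, 2.57, 3.14, 3.14, 3.14, 3.14].

### API

Orientations are given as a rotation vector (axis times angle).
In Python, from station import ctrl, vision gives the robot as it stands.
- The arm moves only by the tool jog_arm, never from a script. Its argument "deltas" is a list of rows, each a list of 7 numbers: the turn, a rotation vector about the tool's x, y, z in rad, then the shift along the tool's x, y, z in cm, then the opening, from 0 (shut) to 1 (fully open). A call has 1 to 12 rows; each row shifts and turns the commanded pose from where the row before left it, along the tool's axes as they then stand; what a row does not reach is not made up. A row lasts 1/12 s, in which the tool goes at most 41.7 mm and 7.16 degrees, less where a joint would pass 70% of its speed; a pose out of reach is approached as far as the arm can. A call with a gripper value outside its range is refused whole. The fingers move at their own pace and stop on an object; "grip_force" is the grip in N (left out, the last holds). Time passes only in rows, so rows that do not move let the fingers close. It gives the time, the measured TCP pose, the force and the opening at its end, in the units of the state.
- ctrl.get_obs(): the state, without advancing time (a new reading comes with each control period).
- vision.get_image(name): name is "side" or "top" or "wrist"; returns (picture, depth): 384x512x3 uint8, red, green, blue; 384x512 float32, m along the optical axis (not along the pixel's ray), 0 where there is no reading.
- vision.calibration(name): a dict with "fx", "fy", "cx", "cy" (pixels), "rvec" (rotation vector, rad) and "tvec" (3), from world to camera coordinates, as OpenCV has them; the wrist camera has in their place "hand_eye" (4x4, takes a point from camera to tool coordinates, whose origin is the TCP and whose axes are the flange's). Camera axes: x right, y down, z forward; pixel columns grow to the right and rows downward; lengths in m; the calibration is good to about 2 mm. A picture is of the moment at which its call begins: read the wrist's pose just before it. calibration takes no time and is no camera call.
- ctrl.finish_job(): hands the job in, once; it reports no verdict.
The state is a dict: "t": time; "q": joint angles; "dq": joint speeds; "effort": joint torques, N m; "tool_pos": TCP position; "tool_rot": TCP orientation; "contact_force": force on the tool from outside, world axes, zero at the start; "wrist_torque": the same for the moment, N m; "opening": finger opening in m.
Only numpy, scipy, OpenCV 4.12 (cv2) and the standard library are available. Lean on these libraries where they do the work, as an engineer would, in place of code of your own. Each camera call takes 0.05 s, during which the arm holds its last target. There are 200 camera calls.

### The job

The washed storage tubs go away nested: stand the small empty tub upright inside the large empty one, then fit the large tub's own lid and press it down until it has snapped fully home all round. Leave the half-size lid and everything else on the counter where it is.

Things in the scene. Friction and masses are not known exactly. Their poses are not given: they have to be found in the camera images.
- tub: The large tub: open, empty, rectangular, off-white plastic, loose on the counter, about 350 g. Origin: centre of its underside; x along its length, y its width, z up. 168 x 124 mm outside below the rim, walls 4 mm (inside 160 x 116 mm), floor 4 mm thick, 80 mm high. A thicker band round the top 22 mm is 176 x 132 mm outside.
- tub_rim (a point): Middle of the large tub's mouth, level with its rim, 80 mm above its underside. In the middle of each of the four sides, 10 mm below the rim, a springy half-round snap lug 45 mm long stands out 4.5 mm; it gives way inwards to let the lid's bead past and springs back over it.
- small_tub_center (a point): Centre (half-way up) of the small tub: open, empty, same plastic, upright and loose on the counter, about 110 g. 110 mm long (x), 56 mm wide over the rim (y), 65 mm high (z, up). Walls 3 mm, floor 4 mm; a rim band 5 mm thick over the top 10 mm, the body below it 52 mm wide. Standing in the large tub this point is 36.5 mm above that tub's underside.
- lid_grip (a point): Centre of the grip of the large tub's lid: a loose off-white cover 193 mm long (x), 149 mm wide (y), about 160 g, lying right way up (z up). The grip is a solid ridge on the middle of the plate, 90 mm long (x), 16 mm thick (y), 32 mm high: this point is 16 mm above the plate's top, 40.5 mm above the skirt's lower edge. Fully home it is 100 mm above the tub's underside (20 mm above its rim).
- lid_plate (a point): Middle of the underside of the same lid's 4 mm plate. The skirt hangs 20.5 mm below; a round bead inside its lower edge clears the rim by 2 mm a side. It fits either way round. Laid on squarely it rests on the lugs, about 12 mm too high; 10 to 15 N in all, on the grip or on the plate near its two ends (about 70 mm from the middle), snaps it down flat on the rim, where it stays.
- half_lid_grip (a point): Centre of the grip of the half-size tub's lid: same make and height, but 129 mm long (x) and 149 mm wide, its grip 60 mm long. It does not fit the large tub. One of the two lids lies on the left and one on the right, either way. Leave it alone.
- half_tub: Half-size tub, in use, with sachets standing in it: 104 x 124 mm body, 80 mm high, origin at the centre of its underside. Leave it alone.
- pitcher_mid (a point): Steel milk pitcher, 95 mm across and 112 mm high, with a side handle; point on its axis 56 mm up. Leave it alone.
- mug_mid (a point): White ceramic mug, 82 mm across, 95 mm high, with a side handle; point on its axis 47 mm up. Leave it alone.
- shaker_mid (a point): Steel cocoa shaker, 72 mm across, 124 mm high; point on its axis 62 mm up. Leave it alone.
- tamper_mid (a point): Steel coffee tamper standing on a black rubber mat, 58 mm across, 92 mm high; point on its axis 46 mm above its foot. Leave it alone.
- portafilter_mid (a point): Portafilter lying on the counter: steel basket 72 mm across and 34 mm high with a black handle reaching 190 mm from its axis; point on the basket's axis 17 mm up. Leave it alone.

How it is judged:
On the way, in this order (a step that is already met when the one before it is completed fails the run):
1. the small tub stands upright on the floor of the large tub, let go (z of small_tub_center in the frame of tub below 0.0405 m and horizontal distance between small_tub_center and tub below 0.05 m and angle between the z axis of small_tub_center and the z axis of tub, either way round below 0.06 rad and contact force between the fingers and small_tub below 0.3 N), for 0.2 s.
2. the large lid has snapped down flat on the large tub's rim (z of lid_grip in the frame of tub between 0.097 and 0.1025 m and horizontal distance between lid_grip and tub below 0.007 m and angle between the z axis of lid_grip and the z axis of tub, either way round below 0.03 rad), for 0.2 s.
At the end, for the whole second after the job is handed in: Small tub upright (0.06 rad) on the large tub's floor (4 mm), centre within 50 mm of its middle; large lid flat on the rim: grip centre 97-102.5 mm above the tub's underside, within 7 mm of its middle and 0.03 rad of parallel; large tub upright, at rest on the counter (all of step 2 and z of small_tub_center in the frame of tub below 0.0405 m and horizontal distance between small_tub_center and tub below 0.05 m and angle between the z axis of small_tub_center and the z axis of tub, either way round below 0.06 rad and angle between each of small_tub_center, lid_grip's own z axis and vertical below 0.1 rad and angle between tub's own z axis and vertical below 0.05 rad and height (world z) of tub between -0.006 and 0.006 m and linear speed of tub below 0.02 m/s); the robot touches nothing.
It fails at once if a bystander is moved by more than 30 mm (distance of any of half_lid_grip, half_tub, pitcher_mid, mug_mid, shaker_mid, tamper_mid, portafilter_mid from where it was at the start of the episode above 0.03 m).
It also fails if it takes over 69 s, if anything falls off the work surface, if the arm or the gripper's body presses on something with over 40 N, if the wrist force passes 120 N, or if a joint passes its speed limit or range.

## Working session

There is one attempt and no reset: what is moved stays moved. The work goes in short steps, Python scripts to look and compute and a tool call to move; the robot and the scene stay as the last step left them, time stands still between calls to the robot, and variables do not carry over. Pictures are saved under pics/ and viewed, about 8 in all and at most 12, crops included, and the job is handed in when it is done.

Besides the shell and the picture viewer there is one more tool, called after "Emit:" in YAML: its name, and indented under it one key for each argument. jog_arm: Moves the arm, as the interface text tells. Its arguments: {"type":"object","properties":{"deltas":{"type":"array"},"grip_force":{"type":"number"}},"required":["deltas"]}

```bash
ls; mkdir -p pics; cat > h.py <<'E'
import numpy as np, cv2
from scipy.spatial.transform import Rotation as R
from station import ctrl, vision
def shot(name,fn=None):
    o=ctrl.get_obs(); im,d=vision.get_image(name)
    if fn: cv2.imwrite('pics/'+fn,im[:,:,::-1])
    return o,im,d
def cam(name,o):
    c=vision.calibration(name); K=np.array([[c['fx'],0,c['cx']],[0,c['fy'],c['cy']],[0,0,1]])
    if 'hand_eye' in c:
        T=np.eye(4);T[:3,:3]=R.from_rotvec(o['tool_rot']).as_matrix();T[:3,3]=o['tool_pos'];T=T@np.array(c['hand_eye'])
    else:
        Rm=R.from_rotvec(np.ravel(c['rvec'])).as_matrix();T=np.eye(4);T[:3,:3]=Rm.T;T[:3,3]=-Rm.T@np.ravel(c['tvec'])
    return K,T
def cloud(name,o,d):
    K,T=cam(name,o); v,u=np.mgrid[:d.shape[0],:d.shape[1]]
    P=np.stack([(u-K[0,2])/K[0,0]*d,(v-K[1,2])/K[1,1]*d,d],-1)
    P=P@T[:3,:3].T+T[:3,3]; P[d<=0]=np.nan; return P
def ray(name,o,u,v,z):
    K,T=cam(name,o); r=T[:3,:3]@np.array([(u-K[0,2])/K[0,0],(v-K[1,2])/K[1,1],1]); return T[:3,3]+r*(z-T[2,3])/r[2]
E
python3 - <<'E'
from h import *
o,im,d=shot('top','top1.png'); print(o, ctrl.tcp_to_tips); np.savez('top.npz',im=im,d=d)
print(vision.calibration('top'),vision.calibration('wrist'))
print((d>0).mean())
E
```

```text
pics
{'t': 0.0, 'q': array([-1.25498861e+00,  5.33838208e-02,  1.61431716e+00, -5.92397830e-07,
        1.47600214e+00, -1.19001713e-01]), 'dq': array([-8.97803934e-04,  8.27052816e-05, -1.86136350e-03, -1.27298455e-03,
        1.16391093e-03,  1.77453060e-03]), 'effort': array([ 2.42085189e-04, -3.93680799e+01, -3.70175171e+01, -1.46939415e-04,
        7.18542491e-03,  1.49207196e-06]), 'tool_pos': array([ 0.2630889 , -0.56628164,  0.25203242]), 'tool_rot': array([-3.06559042e+00, -6.77176542e-01,  3.26395727e-04]), 'contact_force': array([ 0.82454868, -0.16560353,  0.23673559]), 'wrist_torque': array([-0.00097558,  0.01516624, -0.01850974]), 'opening': 0.08552584679019784} 0.022
{'fx': 419.43741404226876, 'fy': 419.43741404226876, 'cx': 255.26209736094344, 'cy': 191.0811045941167, 'rvec': array([ 2.16768006, -2.1506189 ,  0.09435688]), 'tvec': array([0.00908301, 0.59432355, 1.65841961])} {'fx': 287.38160927915834, 'fy': 287.38160927915834, 'cx': 255.41527947065444, 'cy': 191.22245460133576, 'hand_eye': array([[-4.29726179e-04, -9.53466857e-01, -3.01497542e-01,
         7.68073687e-02],
       [ 9.99999731e-01, -2.30758701e-04, -6.95545605e-04,
        -2.95106265e-04],
       [ 5.93606501e-04, -3.01497760e-01,  9.53466700e-01,
        -1.20809960e-01],
       [ 0.00000000e+00,  0.00000000e+00,  0.00000000e+00,
         1.00000000e+00]])}
0.9959869384765625
```

View pics/top1.png

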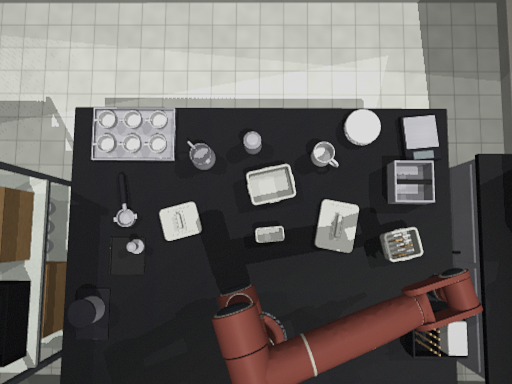

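The top view shows the large tub at pixel (271,184), the small tub at (269,235), the large lid on the right at (337,226) and the half lid on the left at (180,221). I'll measure them next.

```bash
python3 - <<'E'
from h import *
f=np.load('top.npz'); im,d=f['im'],f['d']; o=ctrl.get_obs(); P=cloud('top',o,d)
print('table z',np.nanmedian(P[280:300,170:200,2]))
m=((im.min(2)>110)&(P[:,:,2]>0.008)).astype('uint8')
n,l,s,c=cv2.connectedComponentsWithStats(m)
for name,(u,v) in dict(tub=(271,184),small=(269,235),lid=(337,226),half=(180,221)).items():
    x0,x1,y0,y1=u-30,u+30,v-32,v+32
    k=np.bincount(l[y0:y1,x0:x1][l[y0:y1,x0:x1]>0]).argmax()
    Q=P[l==k]; zs=np.nanpercentile(Q[:,2],[5,50,90,99]); zt=dict(tub=.08,small=.065,lid=.0245,half=.0245)[name]
    T=Q[abs(Q[:,2]-zt)<.012]
    r=cv2.minAreaRect((T[:,:2]*1000).astype('float32'))
    print(name,len(Q),zs.round(3),np.round(r[0],1),np.round(r[1],1),round(r[2],1), 'reach',np.hypot(*r[0]).round())
    if 'lid'==name or name=='half':
        G=Q[Q[:,2]>.045]; print(' grip',cv2.minAreaRect((G[:,:2]*1000).astype('float32')),len(G))
E
```

```text
table z -0.0002705560717219946
tub 441 [0.01  0.078 0.084 0.088] [616.2 -48.5] [138. 184.] 15.4 reach 618.0
small 127 [0.009 0.064 0.069 0.073] [422.  -44.3] [ 54.5 109.4] 6.2 reach 424.0
lid 1770 [0.017 0.025 0.031 0.059] [ 457.3 -313.8] [150.8 193.5] 80.3 reach 555.0
 grip ((456.75445556640625, -313.7497253417969), (15.39012336730957, 88.69157409667969), 80.55952453613281) 91
half 1177 [0.018 0.025 0.032 0.059] [471.2 315.4] [129.5 150.4] 15.6 reach 567.0
 grip ((471.2557678222656, 315.09039306640625), (59.445770263671875, 16.268043518066406), 17.651748657226562) 62
```

Emit:
jog_arm:
  deltas:
    - [0,0,-0.113,0,0,0,1]
    - [0,0,-0.113,0,0,0,1]
    - [0,0,-0.113,0,0,0,1]
    - [0,0,-0.113,0,0,0,1]
    - [0,0,-0.113,0,0,0,1]
    - [0,0,-0.113,0,0,0,1]
    - [0,0,-0.113,0,0,0,1]
    - [0,0,-0.113,0,0,0,1]
    - [0,0,-0.113,0,0,0,1]
    - [0,0,-0.113,0,0,0,1]
    - [0,0,-0.113,0,0,0,1]

```text
t: 0.97
tool_pos: [0.2631, -0.5664, 0.2523]
tool_rot: [-2.092, -2.342, -0.001]
contact_force: [1.0, 0.5, -0.3]
opening: 0.0853
```

Emit:
jog_arm:
  deltas:
    - [0,0,0,3.5,1.5,0,1]
    - [0,0,0,3.5,1.5,0,1]
    - [0,0,0,3.5,1.5,0,1]
    - [0,0,0,3.5,1.5,0,1]
    - [0,0,0,3.5,1.5,0,1]
    - [0,0,0,3.5,1.5,0,1]
    - [0,0,0,3.5,1.5,0,1]
    - [0,0,0,3.5,1.5,0,1]
    - [0,0,0,3.5,1.5,0,1]
    - [0,0,0,3.5,1.5,0,1]
    - [0,0,0,3.5,1.5,0,1]
    - [0,0,0,3.5,1.5,0,1]

```text
t: 1.97
tool_pos: [0.3972, -0.1281, 0.2528]
tool_rot: [-2.1, -2.336, 0.0]
contact_force: [0.9, -0.4, -0.3]
opening: 0.0856
```

```bash
cat >> h.py <<'E'
def plan(x,y,z,yaw):
    o=ctrl.get_obs(); A=R.from_rotvec(o['tool_rot']); M=A.as_matrix()
    ty=np.array([np.cos(np.radians(yaw)),np.sin(np.radians(yaw)),0]); tz=np.array([0,0,-1.]); B=np.stack([np.cross(ty,tz),ty,tz],1)
    rv=(A.inv()*R.from_matrix(B)).as_rotvec(); dp=np.array([x,y,z])-o['tool_pos']
    print('t',round(o['t'],2),'pos',o['tool_pos'].round(4),'yaw',np.degrees(np.arctan2(M[1,1],M[0,1])).round(2),'F',o['contact_force'].round(1),'op',o['opening'].round(4),'q6',o['q'][5].round(2))
    print('turn',rv.round(4),'shift before turn',(M.T@dp*100).round(2),'after turn',(B.T@dp*100).round(2))
E
python3 -c "
from h import *
plan(.422,-.0443,.063,6.2)"
```

```text
Traceback (most recent call last):
  File "h.py", line 25, in plan
    print('t',round(o['t'],2),'pos',o['tool_pos'].round(4),'yaw',np.degrees(np.arctan2(M[1,1],M[0,1])).round(2),'F',o['contact_force'].round(1),'op',o['opening'].round(4),'q6',o['q'][5].round(2))
                                                                                                                                                     ^^^^^^^^^^^^^^^^^^
AttributeError: 'float' object has no attribute 'round'
```

```bash
sed -i "s/o\['opening'\].round(4)/round(o['opening'],4)/" h.py; python3 -c "
from h import *
shot('wrist','w1.png')
plan(.422,-.0443,.063,6.2)"
```

```text
t 2.02 pos [ 0.3986 -0.1225  0.2527] yaw 6.52 F [ 0.8  2.6 -0.4] op 0.0854 q6 -0.59
turn [ 0.0017 -0.0052  0.0056] shift before turn [ 7.4   3.18 19.02] after turn [ 7.52  3.17 18.97]
```

View pics/w1.png

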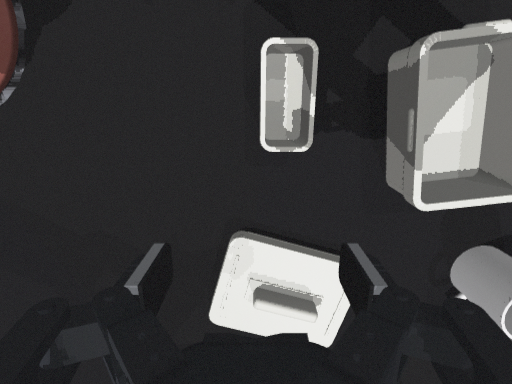

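The wrist view shows the small tub at about (289,95), the lid at (275,290) and the large tub at upper right (460,110), which agrees with the top-view measurement.

Emit:
jog_arm:
  deltas:
    - [0,0,0,2.5,1.1,2,1]
    - [0,0,0,2.5,1.1,2,1]
    - [0,0,0,2.0,0.8,2,1]
    - [0,0,0,0,0,2,1]
    - [0,0,0,0,0,2,1]
    - [0,0,0,0,0,0,1]
    - [0,0,0,0,0,0,1]
    - [0,0,0,0,0,0,1]

```text
t: 2.68
tool_pos: [0.4201, -0.0576, 0.1542]
tool_rot: [2.099, 2.336, 0.001]
contact_force: [0.2, 0.4, 0.9]
opening: 0.0853
```

```bash
python3 - <<'E'
from h import *
o,im,d=shot('wrist','w2.png'); P=cloud('wrist',o,d)
m=(abs(P[:,:,2]-.065)<.006)&(abs(P[:,:,0]-.422)<.06)&(abs(P[:,:,1]+.044)<.08)
print(cv2.minAreaRect((P[m][:,:2]*1000).astype('float32')),m.sum())
plan(.422,-.0443,.063,6.2)
E
```

```text
((421.02923583984375, -45.212928771972656), (56.213016510009766, 110.59801483154297), 5.728839874267578) 2890
t 2.73 pos [ 0.4205 -0.0578  0.1548] yaw 6.09 F [ 0.4 -0.6  1. ] op 0.0852 q6 -0.42
turn [ 0.0021  0.0009 -0.0018] shift before turn [1.34 0.27 9.18] after turn [1.33 0.29 9.18]
```

Emit:
jog_arm:
  deltas:
    - [0,0,0,1.2,0.2,0.5,1]
    - [0,0,0,0,0,2.2,1]
    - [0,0,0,0,0,2.2,1]
    - [0,0,0,0,0,2.2,1]
    - [0,0,0,0,0,2.0,1]
    - [0,0,0,0,0,0,1]
    - [0,0,0,0,0,0,1]
    - [0,0,0,0,0,0,0.4]
    - [0,0,0,0,0,0,0.4]
    - [0,0,0,0,0,0,0.4]
    - [0,0,0,0,0,0,0.4]
    - [0,0,0,0,0,0,0.4]
  grip_force: 25

```text
t: 3.73
tool_pos: [0.4219, -0.0456, 0.0645]
tool_rot: [2.097, 2.335, 0.002]
contact_force: [-1.5, -0.6, 6.9]
opening: 0.0557
```

```bash
python3 - <<'E'
from h import *
plan(.616,-.0485,.2,15.4)
E
```

```text
t 3.73 pos [ 0.4219 -0.0456  0.0645] yaw 6.13 F [-1.5 -0.6  6.9] op 0.0557 q6 -0.39
turn [ 0.0029  0.0018 -0.1617] shift before turn [ -2.38  19.31 -13.49] after turn [ -5.43  18.63 -13.55]
```

Emit:
jog_arm:
  deltas:
    - [0,0,0,0,0,-1,0.4]
    - [0,0,0,0,0,-2.5,0.4]
    - [0,0,0,0,0,-2.5,0.4]
    - [0,0,0,0,0,-2.5,0.4]
    - [0,0,-0.08,0,0,-2.5,0.4]
    - [0,0,-0.08,0,0,-2,0.4]
    - [0,0,0,-0.9,3.1,0,0.4]
    - [0,0,0,-0.9,3.1,0,0.4]
    - [0,0,0,-0.9,3.1,0,0.4]
    - [0,0,0,-0.9,3.1,0,0.4]
    - [0,0,0,0,0,0,0.4]
    - [0,0,0,0,0,0,0.4]

```text
t: 4.73
tool_pos: [0.5501, -0.047, 0.1921]
tool_rot: [-1.904, -2.497, 0.001]
contact_force: [-0.7, -0.6, -1.1]
opening: 0.0554
```

```bash
python3 - <<'E'
from h import *
o,im,d=shot('wrist','w3.png'); P=cloud('wrist',o,d)
m=(abs(P[:,:,2]-.080)<.005)&(abs(P[:,:,0]-.616)<.12)&(abs(P[:,:,1]+.0485)<.13)
print(cv2.minAreaRect((P[m][:,:2]*1000).astype('float32')),m.sum())
plan(.616,-.0485,.067,15.4)
E
```

```text
((619.1014404296875, -46.231109619140625), (131.81011962890625, 178.5310516357422), 15.388768196105957) 3904
t 4.78 pos [ 0.5493 -0.0469  0.1922] yaw 15.31 F [-0.4  0.6 -1. ] op 0.0557 q6 -0.49
turn [-0.0013 -0.0006 -0.0015] shift before turn [-1.92  6.41 12.51] after turn [-1.92  6.39 12.52]
```

View pics/w3.png

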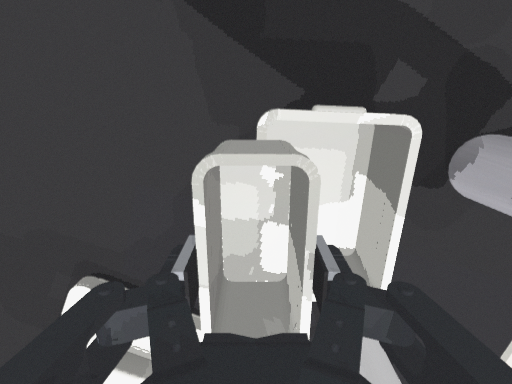

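The wrist view shows the small tub held upright in the jaws at (257,240), with the large tub's rim running from (260,115) to (418,125).

Emit:
jog_arm:
  deltas:
    - [0,0,0,-0.9,3.3,0,0.4]
    - [0,0,0,-0.9,3.3,0,0.4]
    - [0,0,0,0,0,0,0.4]
    - [0,0,0,0,0,2.5,0.4]
    - [0,0,0,0,0,2.5,0.4]
    - [0,0,0,0,0,2.5,0.4]
    - [0,0,0,0,0,2.0,0.4]
    - [0,0,0,0,0,1.5,0.4]
    - [0,0,0,0,0,0.8,0.4]
    - [0,0,0,0,0,0.3,0.4]
    - [0,0,0,0,0,0,0.4]
    - [0,0,0,0,0,0,0.4]

```text
t: 5.78
tool_pos: [0.6185, -0.0472, 0.0729]
tool_rot: [1.905, 2.496, 0.001]
contact_force: [-0.3, 0.4, -0.7]
opening: 0.0554
```

```bash
python3 - <<'E'
from h import *
plan(.6175,-.047,.068,15.4)
E
```

```text
t 5.78 pos [ 0.6185 -0.0472  0.0729] yaw 15.29 F [-0.3  0.4 -0.7] op 0.0554 q6 -0.46
turn [ 0.0019  0.001  -0.0019] shift before turn [ 0.05 -0.09  0.49] after turn [ 0.05 -0.09  0.49]
```

Emit:
jog_arm:
  deltas:
    - [0,0,0,0,0,0.2,0.4]
    - [0,0,0,0,0,0.2,0.4]
    - [0,0,0,0,0,0,0.4]
    - [0,0,0,0,0,0,0.78]
    - [0,0,0,0,0,0,0.78]
    - [0,0,0,0,0,0,0.78]
    - [0,0,0,0,0,-1,0.78]
    - [0,0,0,0,0,-2.5,0.78]
    - [0,0,0,0,0,-2.5,0.78]
    - [0,0,0,0,0,-3.5,0.8]
    - [0,0,0,0,0,-3.5,1]
    - [0,0,0,0,0,-2,1]

```text
t: 6.78
tool_pos: [0.6194, -0.0472, 0.223]
tool_rot: [1.902, 2.493, 0.004]
contact_force: [1.7, -0.3, 0.9]
opening: 0.0851
```

```bash
python3 - <<'E'
from h import *
o,im,d=shot('side','s1.png')
plan(.457,-.3138,.2,-99.7)
E
```

```text
t 6.83 pos [ 0.6212 -0.0476  0.2271] yaw 15.31 F [ 1.8 -0.   4.1] op 0.0851 q6 -0.46
turn [ 0.0129 -0.0077  2.0072] shift before turn [-21.33 -22.9    2.57] after turn [-11.7   29.01   2.71]
```

View pics/s1.png

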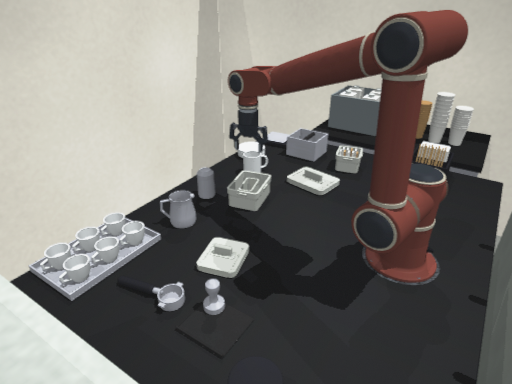

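The side view shows the small tub standing inside the large tub at (250,187), with the lid at (313,180). Moving to the lid now.

Emit:
jog_arm:
  deltas:
    - [0,0,0.1,-2.6,-2.8,0,1]
    - [0,0,0,-2.7,-2.9,0,1]
    - [0,0,0,-2.7,-2.9,0,1]
    - [0,0,0,-2.7,-2.9,0,1]
    - [0,0,0,-2.7,-2.9,0,1]
    - [0,0,0,-2.7,-2.9,0,1]
    - [0,0,0.115,-1,-1,0,1]
    - [0,0,0.115,0,0,0,1]
    - [0,0,0.115,0,0,0,1]
    - [0,0,0.115,0,0,0,1]
    - [0,0,0.115,0,0,0,1]
    - [0,0,0.115,0,0,0,1]

```text
t: 7.83
tool_pos: [0.4689, -0.2483, 0.2177]
tool_rot: [2.725, 1.563, 0.0]
contact_force: [0.1, 0.1, 0.2]
opening: 0.0853
```

Emit:
jog_arm:
  deltas:
    - [0,0,0.115,0,0,0,1]
    - [0,0,0.115,0,0,0,1]
    - [0,0,0.115,0,0,0,1]
    - [0,0,0.115,0,0,0,1]
    - [0,0,0.115,0,0,0,1]
    - [0,0,0.115,0,0,0,1]
    - [0,0,0.115,0,0,0,1]
    - [0,0,0.115,0,0,0,1]
    - [0,0,0.115,0,0,0,1]
    - [0,0,0.115,0,0,0,1]
    - [0,0,0,0,0,0,1]
    - [0,0,0,0,0,0,1]

```text
t: 8.83
tool_pos: [0.469, -0.2482, 0.2176]
tool_rot: [3.138, -0.156, 0.0]
contact_force: [-0.6, 1.3, -0.1]
opening: 0.0854
```

```bash
python3 - <<'E'
from h import *
o,im,d=shot('wrist','w4.png'); P=cloud('wrist',o,d)
b=(abs(P[:,:,0]-.457)<.13)&(abs(P[:,:,1]+.314)<.13)&(im.min(2)>60)
for lo,hi in((.012,.035),(.046,.065)):
    m=b&(P[:,:,2]>lo)&(P[:,:,2]<hi); print(cv2.minAreaRect((P[m][:,:2]*1000).astype('float32')),m.sum(),np.median(P[m][:,2]))
plan(.457,-.3138,.052,-99.7)
o,im,d=shot('top','top2.png');P=cloud('top',o,d);np.savez('top2.npz',im=im,d=d)
b=(np.hypot(P[:,:,0]-.617,P[:,:,1]+.047)<.13)
m=b&(abs(P[:,:,2]-.08)<.006); print('tub',cv2.minAreaRect((P[m][:,:2]*1000).astype('float32')),m.sum())
c=(np.hypot(P[:,:,0]-.617,P[:,:,1]+.047)<.05)&(im.min(2)>60)
print(np.histogram(P[c][:,2],bins=np.arange(0,.1,.006)))
E
```

```text
((456.2283935546875, -314.6638488769531), (149.52227783203125, 193.93960571289062), 79.78057098388672) 20200 0.02499139309763143
((457.51544189453125, -314.5640563964844), (16.711803436279297, 88.49785614013672), 79.51480865478516) 1375 0.056126015600256374
t 8.88 pos [ 0.469  -0.2482  0.2175] yaw -95.7 F [-0.3 -0.3  0.6] op 0.0856 q6 1.04
turn [ 0.0001 -0.0002  0.0699] shift before turn [-0.55  6.65 16.55] after turn [-0.08  6.67 16.55]
tub ((616.063232421875, -47.6085205078125), (138.38148498535156, 184.2278594970703), 10.842483520507812) 297
(array([130, 161,  51,   8,   7,   9,   2,   3,   4,   9,  14,  37,  13,
         0,   0,   0]), array([0.   , 0.006, 0.012, 0.018, 0.024, 0.03 , 0.036, 0.042, 0.048,
       0.054, 0.06 , 0.066, 0.072, 0.078, 0.084, 0.09 , 0.096]))
```

View pics/w4.png

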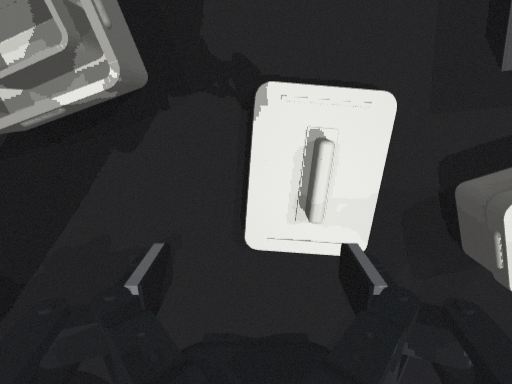

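The wrist view shows the large lid with its grip at (320,180) and the small tub nested at top left. The small tub's rim is about 69 mm above the counter, as it should be.

Emit:
jog_arm:
  deltas:
    - [0,0,0.08,0,0,0,1]
    - [0,0,0,-0.1,3.4,2,1]
    - [0,0,0,0,3.35,2.5,1]
    - [0,0,0,0,0,2.5,1]
    - [0,0,0,0,0,2.5,1]
    - [0,0,0,0,0,2.5,1]
    - [0,0,0,0,0,0,1]
    - [0,0,0,0,0,0,1]
    - [0,0,0,0,0,0,1]

```text
t: 9.68
tool_pos: [0.4566, -0.3149, 0.0989]
tool_rot: [3.127, -0.284, 0.002]
contact_force: [0.6, 0.4, 0.3]
opening: 0.0855
```

```bash
python3 - <<'E'
from h import *
plan(.457,-.3146,.0515,-100.3)
E
```

```text
t 9.68 pos [ 0.4566 -0.3149  0.0989] yaw -100.39 F [0.6 0.4 0.3] op 0.0855 q6 1.01
turn [ 0.0011 -0.0017 -0.0015] shift before turn [ 0.03 -0.04  4.74] after turn [ 0.03 -0.03  4.74]
```

Emit:
jog_arm:
  deltas:
    - [0,0,0,0,0,1.6,1]
    - [0,0,0,0,0,1.6,1]
    - [0,0,0,0,0,1.4,1]
    - [0,0,0,0,0,0,1]
    - [0,0,0,0,0,0,0]
    - [0,0,0,0,0,0,0]
    - [0,0,0,0,0,0,0]
    - [0,0,0,0,0,0,0]
    - [0,0,0,0,0,0,0]
    - [0,0,0,0,0,0,0]
    - [0,0,0,0,0,0,0]
    - [0,0,0,0,0,0,0]
  grip_force: 60

```text
t: 10.68
tool_pos: [0.4564, -0.3148, 0.0523]
tool_rot: [3.128, -0.286, 0.002]
contact_force: [-0.2, 0.6, 5.0]
opening: 0.0149
```

Emit:
jog_arm:
  deltas:
    - [0,0,0,0,0,-1,0]
    - [0,0,0,0,0,-2,0]
    - [0,0,0,0,0,-3,0]
    - [0,0,0,0,0,-3,0]
    - [0,0,0,0,0,-3,0]
    - [0,0,0,0,0,-3,0]
    - [0,0,0,0,0,-3,0]
    - [0,0,0,0,0,-2,0]
    - [0,0,0,0,0,0,0]
    - [0,0,0,0,0,0,0]

```text
t: 11.52
tool_pos: [0.456, -0.3144, 0.2521]
tool_rot: [3.128, -0.286, 0.002]
contact_force: [-0.3, 1.0, -3.0]
opening: 0.015
```

```bash
python3 - <<'E'
from h import *
plan(.617,-.0475,.25,15)
o,im,d=shot('wrist','w5.png'); P=cloud('wrist',o,d)
# lid plate plane in tool frame
M=R.from_rotvec(o['tool_rot']).as_matrix(); Q=(P-o['tool_pos'])@M
m=(abs(Q[:,:,0])<.12)&(abs(Q[:,:,1])<.09)&(abs(Q[:,:,2]-.029)<.012)&(im.min(2)>120)
q=Q[m]; A=np.c_[q[:,:2],np.ones(len(q))]; c,*_=np.linalg.lstsq(A,q[:,2],rcond=None)
print('plate tilt',c,len(q),np.percentile(q,[0.5,99.5],axis=0).round(4))
E
```

```text
t 11.52 pos [ 0.456  -0.3144  0.2521] yaw -100.44 F [-0.3  1.  -3. ] op 0.015 q6 1.01
turn [ 0.0021  0.     -2.0147] shift before turn [ 11.   -29.17   0.2 ] after turn [21.62 22.46  0.21]
plate tilt [ 0.00215414 -0.00010642  0.02737379] 53643 [[-0.0634 -0.0739  0.0249]
 [ 0.0968  0.0735  0.0293]]
```

View pics/w5.png

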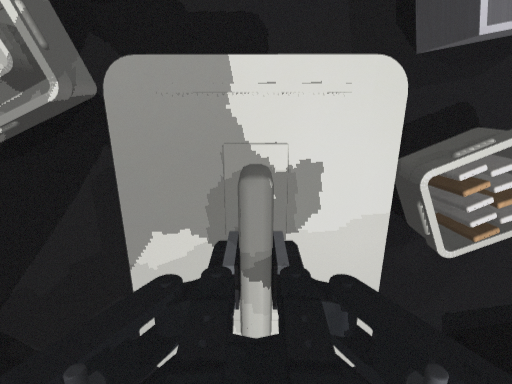

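The lid is held level (tilt about 0.002 rad) and centred in the grip to within about 0.5 mm. The tub is only partly visible at left, so I'll back off and rise to measure it past the lid's edge.

Emit:
jog_arm:
  deltas:
    - [0,0,0,0,1.2,-3,0]
    - [0,0,0,0,1.2,-3,0]
    - [0,0,0,0,1.2,-3,0]
    - [0,0,0,0,1.2,-3,0]
    - [0,0,0,0,1.2,-3,0]
    - [0,0,0,0,1.2,-3,0]
    - [0,0,0,0,1.2,-3,0]
    - [0,0,0,0,1.2,-3,0]
    - [0,0,0,0,0.4,-1,0]
    - [0,0,0,0,0,0,0]
    - [0,0,0,0,0,0,0]
    - [0,0,0,0,0,0,0]

```text
t: 12.57
tool_pos: [0.4378, -0.412, 0.4974]
tool_rot: [-3.124, 0.285, 0.006]
contact_force: [0.9, 0.1, -2.0]
opening: 0.0149
```

```bash
python3 - <<'E'
from h import *
plan(.617,-.0475,.25,15)
o,im,d=shot('wrist','w6.png'); P=cloud('wrist',o,d); np.savez('w6.npz',im=im,d=d)
o2,im2,d2=shot('top'); P2=cloud('top',o2,d2)
for n,Q in(('wrist',P),('top',P2)):
  m=(np.hypot(Q[:,:,0]-.617,Q[:,:,1]+.047)<.13)&(abs(Q[:,:,2]-.08)<.005)
  print(n,cv2.minAreaRect((Q[m][:,:2]*1000).astype('float32')),m.sum())
E
```

```text
t 12.57 pos [ 0.4378 -0.412   0.4974] yaw -100.41 F [ 0.9  0.1 -2. ] op 0.0149 q6 0.87
turn [-7.0000e-03 -1.2000e-03 -2.0142e+00] shift before turn [ 11.15 -38.99  24.84] after turn [30.57 26.74 24.74]
wrist ((614.431640625, -50.83216094970703), (137.6952362060547, 180.45912170410156), 12.083088874816895) 1555
top ((616.302490234375, -49.04414367675781), (139.86276245117188, 181.12144470214844), 14.153651237487793) 260
```

View pics/w6.png

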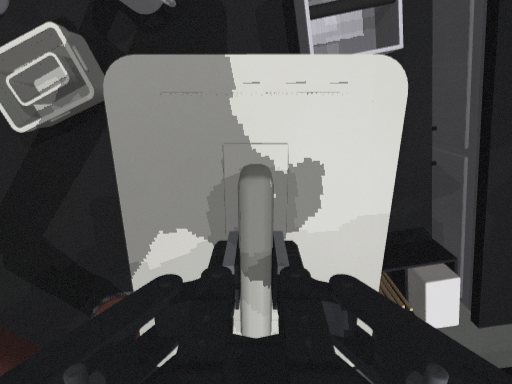

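The tub at (45,78) is now fully visible, with the small tub inside it. I'll fit lines to its rim sides.

```bash
python3 - <<'E'
from h import *
o=ctrl.get_obs()
def sides(Q,im,n):
  c=np.array([616,-48.5]); a=13.5
  m=(np.hypot(Q[:,:,0]-.617,Q[:,:,1]+.047)<.13)&(abs(Q[:,:,2]-.08)<.005); X=Q[m][:,:2]*1000
  for it in range(3):
    t=np.radians(a); B=np.array([[np.cos(t),np.sin(t)],[-np.sin(t),np.cos(t)]]); Y=(X-c)@B.T   # Y0 width, Y1 length
    r=[];
    for k,h,lim in((0,62,60),(1,84,42)):
      for s in(1,-1):
        w=(abs(Y[:,k]*s-h)<9)&(abs(Y[:,1-k])<lim); y=Y[w]
        p=np.polyfit(y[:,1-k],y[:,k],1); r.append((p[1],np.degrees(np.arctan(p[0]))*(-1 if k==0 else 1),w.sum()))
    off=np.array([(r[0][0]+r[1][0])/2,(r[2][0]+r[3][0])/2]); c=c+B.T@off; a+=np.average([x[1] for x in r],weights=[x[2] for x in r])
  print(n,c.round(2),round(a,2),np.round(r,2).tolist())
f=np.load('w6.npz'); sides(cloud('wrist',o,f['d']),f['im'],'wrist')
for k in('top.npz','top2.npz'):
  f=np.load(k); sides(cloud('top',o,f['d']),f['im'],k)
E
```

```text
wrist [614.97 -50.97] 12.69 [[61.89, 0.44, 367.0], [-61.89, 0.19, 366.0], [83.25, -2.32, 135.0], [-83.26, 0.2, 348.0]]
top.npz [615.86 -47.79] 12.7 [[62.27, 0.08, 60.0], [-62.27, -0.2, 65.0], [84.22, 0.55, 36.0], [-84.22, -0.31, 37.0]]
top2.npz [616.06 -48.36] 12.75 [[62.25, 0.57, 57.0], [-62.25, -0.35, 55.0], [84.41, 0.57, 40.0], [-84.41, -0.78, 46.0]]
```

Emit:
jog_arm:
  deltas:
    - [0,0,-0.116,0,0,0.5,0]
    - [0,0,-0.116,0,0,0.5,0]
    - [0,0,-0.116,0,0,0.5,0]
    - [0,0,-0.116,0,0,0.5,0]
    - [0,0,-0.116,0,0,0.5,0]
    - [0,0,-0.116,0,0,0.5,0]
    - [0,0,-0.116,0,0,0.5,0]
    - [0,0,-0.116,0,0,0.5,0]
    - [0,0,-0.116,0,0,0.5,0]
    - [0,0,-0.116,0,0,0.5,0]
    - [0,0,-0.116,0,0,0.5,0]
    - [0,0,-0.116,0,0,0.5,0]

```text
t: 13.67
tool_pos: [0.4377, -0.4118, 0.4392]
tool_rot: [-2.576, -1.793, 0.0]
contact_force: [0.4, 0.1, -2.2]
opening: 0.0149
```

Emit:
jog_arm:
  deltas:
    - [0,0,-0.116,0,0,0,0]
    - [0,0,-0.116,0,0,0,0]
    - [0,0,-0.116,0,0,0,0]
    - [0,0,-0.116,0,0,0,0]
    - [0,0,-0.116,0,0,0,0]
    - [0,0,0,0,0,0,0]
    - [0,0,0,0,0,0,0]

```text
t: 14.25
tool_pos: [0.4377, -0.412, 0.44]
tool_rot: [-1.967, -2.447, -0.001]
contact_force: [0.3, 0.3, -2.0]
opening: 0.015
```

```bash
python3 - <<'E'
from h import *
plan(.6155,-.0492,.18,12.7)
E
```

```text
t 14.25 pos [ 0.4377 -0.412   0.44  ] yaw 12.41 F [ 0.3  0.3 -2. ] op 0.015 q6 -1.1
turn [-0.0009 -0.0019 -0.005 ] shift before turn [31.57 25.18 26.04] after turn [31.49 25.32 26.  ]
```

Emit:
jog_arm:
  deltas:
    - [0,0,-0.005,2.6,2.1,1.5,0]
    - [0,0,0,2.6,2.1,1.5,0]
    - [0,0,0,2.6,2.1,1.5,0]
    - [0,0,0,2.6,2.1,1.5,0]
    - [0,0,0,2.6,2.1,1.5,0]
    - [0,0,0,2.6,2.1,1.5,0]
    - [0,0,0,2.6,2.1,1.5,0]
    - [0,0,0,2.6,2.1,1.5,0]
    - [0,0,0,2.6,2.1,1.5,0]
    - [0,0,0,2.6,2.1,1.5,0]
    - [0,0,0,2.6,2.1,1.5,0]
    - [0,0,0,2.6,2.1,1.5,0]

```text
t: 15.25
tool_pos: [0.6144, -0.0506, 0.2601]
tool_rot: [-1.962, -2.453, 0.001]
contact_force: [1.1, -0.2, -1.0]
opening: 0.0147
```

Emit:
jog_arm:
  deltas:
    - [0,0,0,0,0,1.5,0]
    - [0,0,0,0,0,1.5,0]
    - [0,0,0,0,0,1.5,0]
    - [0,0,0,0,0,1.5,0]
    - [0,0,0,0,0,0,0]
    - [0,0,0,0,0,0,0]
    - [0,0,0,0,0,0,0]

```text
t: 15.83
tool_pos: [0.6144, -0.0534, 0.2022]
tool_rot: [1.961, 2.453, 0.0]
contact_force: [-0.8, 0.0, -1.8]
opening: 0.015
```

```bash
python3 - <<'E'
from h import *
plan(.6155,-.0492,.133,12.7)
E
```

```text
t 15.83 pos [ 0.6144 -0.0534  0.2022] yaw 12.74 F [-0.8  0.  -1.8] op 0.015 q6 -0.43
turn [0.0008 0.0006 0.0007] shift before turn [0.39 0.19 6.92] after turn [0.38 0.2  6.92]
```

Emit:
jog_arm:
  deltas:
    - [0,0,0,0.4,0.2,1.5,0]
    - [0,0,0,0,0,2,0]
    - [0,0,0,0,0,2,0]
    - [0,0,0,0,0,0.8,0]
    - [0,0,0,0,0,0,0]
    - [0,0,0,0,0,0,0]
    - [0,0,0,0,0,0,0]

```text
t: 16.42
tool_pos: [0.6165, -0.0486, 0.1405]
tool_rot: [1.958, 2.453, 0.002]
contact_force: [-0.1, -0.5, -1.5]
opening: 0.0151
```

```bash
python3 - <<'E'
from h import *
plan(.6155,-.0492,.123,12.7)
o,im,d=shot('side'); K,T=cam('side',o)
p=np.linalg.inv(T)@np.array([.6155,-.0492,.09,1]); u=K@(p[:3]/p[2]); print(u)
x,y=int(u[0]),int(u[1]); c=im[y-50:y+50,x-66:x+67]; cv2.imwrite('pics/s2.png',cv2.resize(c[:,:,::-1],None,fx=6,fy=6,interpolation=cv2.INTER_CUBIC))
E
```

```text
t 16.42 pos [ 0.6165 -0.0486  0.1405] yaw 12.82 F [-0.1 -0.5 -1.5] op 0.0151 q6 -0.42
turn [0.003  0.0013 0.002 ] shift before turn [-0.03 -0.12  1.75] after turn [-0.03 -0.11  1.75]
[249.91753391 178.92952833   1.        ]
```

View pics/s2.png

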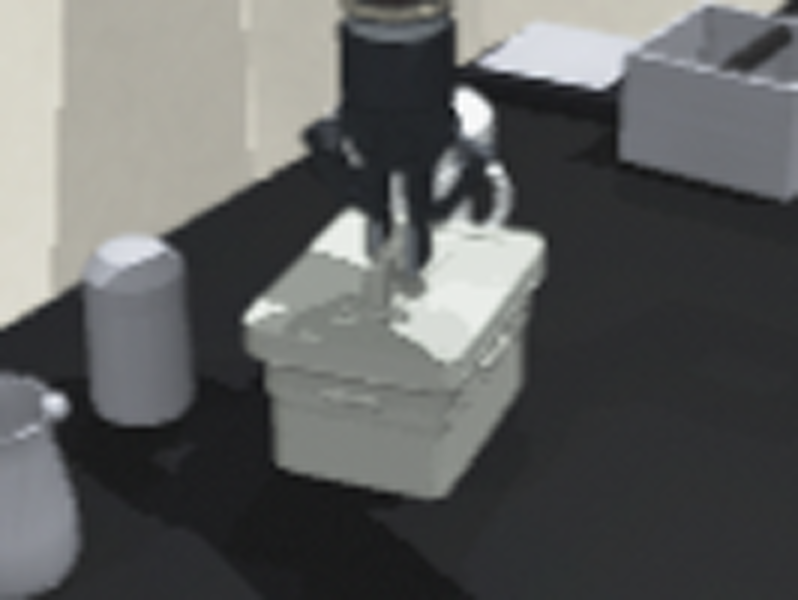

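The side crop shows the lid just above the tub's rim at (390,330) and visually aligned. I'll lower it gently and watch the force.

Emit:
jog_arm:
  deltas:
    - [0,0,0,0,-0.1,0.2,0]
    - [0,0,0,0,0,0.3,0]
    - [0,0,0,0,0,0.3,0]
    - [0,0,0,0,0,0.3,0]
    - [0,0,0,0,0,0,0]
    - [0,0,0,0,0,0,0]

```text
t: 16.97
tool_pos: [0.6144, -0.0485, 0.127]
tool_rot: [1.959, 2.456, 0.0]
contact_force: [1.2, -0.4, -2.3]
opening: 0.0149
```

Emit:
jog_arm:
  deltas:
    - [0,0,0,0,0,0.3,0]
    - [0,0,0,0,0,0.2,0]
    - [0,0,0,0,0,0,0]
    - [0,0,0,0,0,0,0]

```text
t: 17.3
tool_pos: [0.6158, -0.049, 0.1239]
tool_rot: [1.957, 2.453, 0.002]
contact_force: [1.4, -1.8, 3.7]
opening: 0.015
```

The skirt has passed the rim freely and the lid now rests on the lugs at the expected height. Pressing down.

Emit:
jog_arm:
  deltas:
    - [0,0,0,0,0,0.2,0]
    - [0,0,0,0,0,0.2,0]
    - [0,0,0,0,0,0.2,0]
    - [0,0,0,0,0,0.2,0]
    - [0,0,0,0,0,0.2,0]
    - [0,0,0,0,0,0.2,0]
    - [0,0,0,0,0,0.1,0]
    - [0,0,0,0,0,0,0]
    - [0,0,0,0,0,0,0]

```text
t: 18.05
tool_pos: [0.6143, -0.0484, 0.1118]
tool_rot: [-1.958, -2.455, 0.001]
contact_force: [-6.2, 0.1, 15.4]
opening: 0.0156
```

Emit:
jog_arm:
  deltas:
    - [0,0,0,0,0,0.1,0]
    - [0,0,0,0,0,0.1,0]
    - [0,0,0,0,0,0,0]
    - [0,0,0,0,0,0,0]

```text
t: 18.38
tool_pos: [0.6143, -0.0484, 0.1118]
tool_rot: [-1.958, -2.455, 0.002]
contact_force: [-11.2, 0.8, 23.1]
opening: 0.0149
```

Emit:
jog_arm:
  deltas:
    - [0,0,0,0,0,-0.2,0]
    - [0,0,0,0,0,0,0.6]
    - [0,0,0,0,0,0,0.6]
    - [0,0,0,0,0,0,0.6]
    - [0,0,0,0,0,0,0.6]
    - [0,0,0,0,0,-2,0.6]
    - [0,0,0,0,0,-3,0.6]
    - [0,0,0,0,0,-3,0.6]
    - [0,0,0,-1,0,-3,1]
    - [0,0,0,-2,0,-3,1]
    - [0,0,0,-2,0,-2,1]
    - [0,0,0,0,0,0,1]

```text
t: 19.38
tool_pos: [0.628, -0.1004, 0.2755]
tool_rot: [1.956, 2.446, 0.004]
contact_force: [-0.5, 0.6, -0.1]
opening: 0.0854
```

```bash
python3 - <<'E'
from h import *
plan(.6155,-.0492,.123,12.7)
o,im,d=shot('wrist','w7.png'); P=cloud('wrist',o,d)
b=(np.hypot(P[:,:,0]-.616,P[:,:,1]+.049)<.13)
for lo,hi in((.07,.096),(.105,.13)):
    m=b&(P[:,:,2]>lo)&(P[:,:,2]<hi)&(im.min(2)>60); q=P[m]; print(cv2.minAreaRect((q[:,:2]*1000).astype('float32')),m.sum(),np.median(q[:,2]))
    if lo<.1:
        q=q[abs(q[:,2]-np.median(q[:,2]))<.004]; print('plane slope',np.linalg.lstsq(np.c_[q[:,:2]-[.616,-.049],np.ones(len(q))],q[:,2],rcond=None)[0])
o,im,d=shot('side'); c=im[125:225,185:315]; cv2.imwrite('pics/s3.png',cv2.resize(c[:,:,::-1],None,fx=6,fy=6,interpolation=cv2.INTER_CUBIC))
E
```

```text
t 19.38 pos [ 0.628  -0.1004  0.2755] yaw 12.69 F [-0.5  0.6 -0.1] op 0.0854 q6 -0.5
turn [ 0.008   0.0056 -0.0001] shift before turn [ 5.35 -0.22 15.22] after turn [ 5.27 -0.1  15.25]
((613.5711669921875, -47.1092529296875), (149.7382049560547, 193.551513671875), 12.798773765563965) 25090 0.08439705184278096
plane slope [-1.47157432e-03 -1.35219677e-05  8.44763382e-02]
((613.5194091796875, -47.447208404541016), (15.65496826171875, 89.64080810546875), 12.930686950683594) 1551 0.1155855655697185
```

View pics/s3.png

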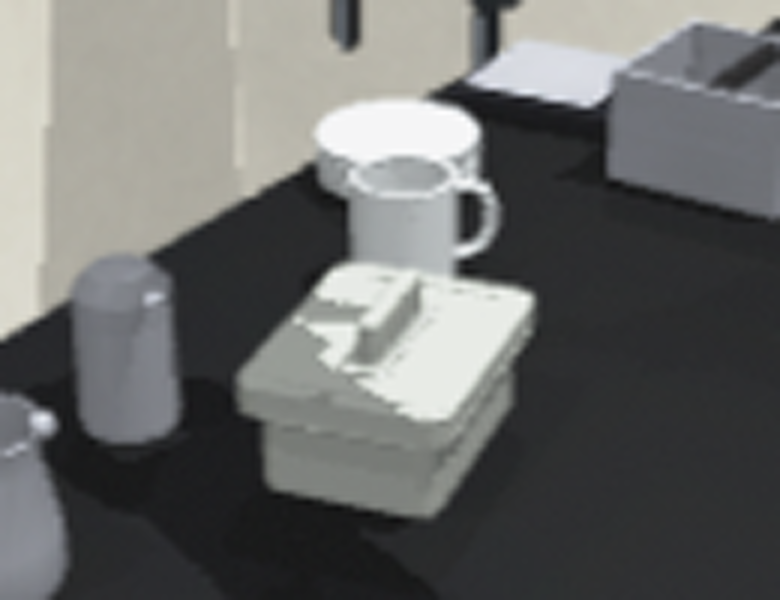

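The side crop shows the lid seated flat on the tub, lugs covered. Plate top measures 84.4 mm (84 expected) with a slope of 0.0015 rad, and the grip top is at 115.6 mm (116 expected). Handing in.

```bash
python3 -c "
from h import *
print(ctrl.finish_job())"
```

```text
the job is handed in; nothing more can be done
None
```

The small tub is standing inside the large tub, the large tub's own lid is snapped down on top, and I handed the job in at about 19.4 s. The hand-in gave no verdict, so this rests on my own checks.

- **Small tub:** I gripped it across its width, set it on the large tub's floor and let go. Its rim then measured about 69 mm above the counter, as expected. I could not look at it again once the lid was on.
- **Lid:** It passed the rim without force, rested on the lugs, and went home at 15 to 23 N. Its plate top measured 84.4 mm (84 expected), with a slope of about 0.0015 rad. The grip top was at 115.6 mm (116 expected).
- **Robot and bystanders:** The gripper finished open and clear, reading about 0 N. I kept clear of the bystanders but did not re-measure them. The mug and the shaker show standing in the last side picture.

**Readings that disagreed:**
- Simple rectangle fits gave the large tub's yaw as anything from 10.8° to 15.4°. Line fits to its rim agreed on 12.7°, so I used that.
- One long-range wrist view put the tub's centre about 3 mm away from the top view. I weighted the top view, and the lid fitted.

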